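# Clamp a printing block on the indexing stand and swing it to the rinse tub

## Task

Take the wooden printing block from the sloped rack, lay it flat in the shallow tray of the indexing stand, and fold the clamp down until its foot rests on the block. Then lift the spring plunger out of its hole, swing the head round until the clamped block points at the open tub (not at the lidded jar), and let the plunger drop fully home in the hole there. Leave everything else standing where it is.

Things in the scene. Friction and masses are not known exactly. Their poses are not given: they have to be found in the camera images.
- block: lino stamp on a light wooden block, round dots on its face: 55 mm along its x, 65 along its y, 25 high (27 with dots); the only one on the sloped rack. Origin: centre of its underside; z out of the printed face. On the rack its z leans 30 deg from vertical towards the rack's -x, its y lies along the slope, an 8 mm lip holds the low end. Grip it by the faces at x = +-28 mm.
- rack: fixed sheet-metal rack, 110 x 80 mm, about 75 high, with a 30 deg sloped plate (100 x 80 mm) whose low end, with the lip, is at its own -x side (roughly towards the robot). Origin: centre of its foot on the table; z up.
- stand: fixed base of the indexing stand: metal plate 224 mm across, top 24 mm up; two saucers (80 mm across, 10 high) 172 mm out at +60 and -60 deg from its x axis. Three brass-ringed index holes 85 mm out at 180, 240, 120 deg from its x match head angles 0, +1.047, -1.047 rad. Origin: its centre on the table, on the head's vertical turning axis; z up.
- head (a joint): angle of the turning head about the stand's vertical axis, rad, counter-clockwise from above positive, limits +-1.25. Starts at 0: tray along the stand's x axis. At +1.047 the tray points at the saucer at +60 deg, at -1.047 at the one at -60 deg. It turns only while the plunger is lifted clear of its hole.
- tray (a point): centre of the tray's floor on the head, 68 mm out from the turning axis, 44 mm above the table; x points outward, z up. Inside the tray is 73 mm long (x) and 63 mm wide (y), walls 4 mm thick and 6 mm high above the floor; the block goes in with its own y along the tray's x, either way round.
- clamp (a joint): angle of the hold-down clamp on the head, rad: 0 when its foot rests on a block in the tray, growing as it is lifted and folded back over the turning axis; starts open at 1.8 to 2.1, limit 2.2. Stiff hinge: stays where it is left. Goes below 0 (to -0.12) if the tray is empty.
- clamp_hinge (a point): point on the axis of the clamp's hinge, 14 mm out from the turning axis along the tray's x and 73 mm above the table; the hinge axis is the tray's y.
- ball (a point): centre of the black ball grip, 22 mm in diameter, at the free end of the clamp bar (12 mm wide, 7 thick). With the clamp at 0 it lies 99 mm outward from and 28 mm above the hinge.
- plunger (a joint): lift of the spring plunger, m: 0 fully home in an index hole, limit 0.020. Below about 0.012 its 10 mm pin still locks the head; between holes it rests on the plate at about 0.0115. The spring pulls down with 4.5 to 7.5 N. It rides on the head's arm on the other side of the axis from the tray, 85 mm from the turning axis, and turns with the head.
- knob (a point): centre of the plunger's black round knob, 24 mm in diameter, 26 mm high; 71 mm above the table when the plunger is home. Its housing (21 mm in diameter) begins 4 mm below the knob.
- tub: open white tub, 66 mm across, 50 high, standing on one of the two saucers. Origin: centre of its underside.
- jar: round jar with a screw lid, 56 mm wide, 55 high, standing on the other saucer. Origin: centre of its underside.
- spare_stamp: another lino stamp on a wooden block, 55 x 57 mm, 27 high, lying flat on the table; a bystander. Origin: centre of its underside
- tall_jar: lidded jar 52 mm wide, 71 high, on the table; a bystander. Origin: centre of its underside
- tape: roll of masking tape lying flat, 104 mm across, 25 high; a bystander. Origin: centre of its underside
- pen: marker pen lying on the table, 135 mm long, 17 thick; a bystander. Origin: centre of its underside
- dropper: small dropper bottle, 33 mm wide, 102 high; a bystander. Origin: centre of its underside
- cup: empty clear portion cup, 71 mm across, 42 high; a bystander. Origin: centre of its underside

How it is judged:
By the outcome, as a careful person would: the job done as asked, in the order asked, and still so for the second after the job is handed in, with the robot touching nothing.
It also fails if it takes over 67 s, if anything falls off the work surface, if the arm or the gripper's body presses on something with over 40 N, if the wrist force passes 120 N, or if a joint passes its speed limit or range.

## Robot

A 7-joint arm with a two-finger parallel gripper is mounted at the origin on a cart in front of the work surface, level with it; the furniture and walls round the work are solid. World frame = base frame: x ahead of the robot, y to its left, z up, the work surface at z = 0. Lengths are in mm, angles in rad, forces in N, time in s.
With the tool pointing down it reaches from about 400 to 850 mm from the base axis. Payload 4.4 kg.
Tool frame: the origin (TCP) lies between the finger pads; the fingertips stand 17 mm ahead of it and the grasp point (between the pads) lies 2 mm behind it (r.tcp_to_tips is the distance from the TCP to the fingertips, in mm); z points along the fingers, y is the line along which they close (so a half turn about z gives the same grasp; the last joint's range is limited). The gripper opens to 94 mm and grips with 3 to 60 N. Pads are 16 mm wide; open, the fingers measure 119 mm over their backs; the gripper's body (75 mm by 177 mm) begins 78 mm behind the grasp point.
Start: joints at [1.208, 0.628, 0.038, 1.517, -0.027, 0.996, -0.02], TCP at [190.128, -621.586, 222.478] pointing down, gripper open.
Joint ranges: [-3.06, 3.06], [-0.37, 2.12], [-1.25, 1.32], [0.18, 2.47], [-1.1, 4.24], [0.23, 1.98], [-2.94, 2.94]. Speed limits (rad/s): [2.57, 2.57, 3.14, 3.14, 3.14, 3.14, 3.14].

## Interface

Orientations are given as a unit quaternion [w, x, y, z].
In Python, from rig import readout, vision, r gives the robot as it stands.
- The arm moves only by the tool servo_tool, never from a script. Its argument "steps" is a list of rows, each a list of 7 numbers: the turn, a rotation vector about the tool's x, y, z in degrees, then the shift along the tool's x, y, z in mm, then the finger opening in mm, from 0 to 94. In form: [[rx, ry, rz, tx, ty, tz, gripper], ...]. A call has exactly 10 rows; each row is the pose to reach, as a shift and turn from the pose commanded when the call began, along the tool's axes at that moment; what a row does not reach only later rows make up. A row lasts 1/10 s, in which the tool goes at most 50 mm and 8.59 degrees, less where a joint would pass 70% of its speed; a pose out of reach is approached as far as the arm can. A call with a gripper value outside its range is refused whole. The fingers move at their own pace and stop on an object; the grip force is fixed at half the most. Time passes only in rows, so rows that repeat a pose let the fingers close, or fill a call up. It gives the time, the measured TCP pose, the force, the opening and the grip force at its end, in the units of the state.
- readout.read_state(): the state, without advancing time (a new reading comes with each control period).
- vision.read_camera(name): name is "scene" or "side" or "wrist"; returns the picture (420x560x3 uint8, red, green, blue); there is no depth.
- vision.camera_params(name): a dict with "fov_y" (degrees; the focal length in pixels is half the picture's height over the tangent of half this angle, whatever the lens; pixels are square), "cx", "cy" (the principal point, pixels), "rvec" (rotation vector, rad) and "tvec" (3), from world to camera coordinates, as OpenCV has them. Camera axes: x right, y down, z forward; pixel columns grow to the right and rows downward; lengths in mm; the calibration is good to about 2 mm. A picture is of the moment at which its call begins: read the wrist's pose just before it. camera_params takes no time and is no camera call; for the wrist camera it gives the pose at the moment of the call.
- r.job_done(): hands the job in; it is judged then, once.
The state is a dict: "t": time; "qpos": joint angles; "qd": joint speeds; "joint_torque": joint torques, N m; "ee_pos": TCP position; "tcp_rot": TCP orientation; "ft_force": force on the tool from outside, world axes, zero at the start; "ft_torque": the same for the moment, N m; "finger_gap": opening from 0.0 (shut) to 1.0 (fully open); "grip_force": force on a finger pad.
Only numpy, scipy, OpenCV 4.12 (cv2) and the standard library are available. Lean on these libraries where they do the work, as an engineer would, in place of code of your own. Each camera call takes 0.05 s, during which the arm holds its last target. There are 200 camera calls.

## Working session

There is one attempt and no reset: what is moved stays moved. The work goes in short steps, Python scripts to look and compute and a tool call to move; the robot and the scene stay as the last step left them, time stands still between calls to the robot, and variables do not carry over. Pictures are saved under pics/ and viewed, at most 10 in all, crops included, and the job is handed in when it is done.

Besides the shell and the picture viewer there is one more tool, called after ">>>" as name(argument=value, ...), one argument or row to a line, values as JSON. servo_tool: Moves the arm, as the interface text tells. Its arguments: {"type":"object","properties":{"steps":{"type":"array","items":{"type":"array","items":{"type":"number"}}}},"required":["steps"]}

```bash
mkdir -p pics; ls; python3 - <<'E'
from rig import readout, vision, r
import cv2
for n in("scene","side"):
    im=vision.read_camera(n); cv2.imwrite(f"pics/{n}0.png",cv2.resize(im[:,:,::-1],(784,588),interpolation=cv2.INTER_CUBIC)); cv2.imwrite(f"pics/{n}_raw.png",im[:,:,::-1]); print(n,vision.camera_params(n))
s=readout.read_state();print(s); print(vision.camera_params("wrist"))
E
```

```text
pics
scene {'fov_y': 45.946308145680625, 'cx': 276.41584058147254, 'cy': 201.64517360243434, 'rvec': array([ 1.113726  , -2.15231415,  1.21244483]), 'tvec': array([318.9650876 , 282.06755143, 894.4792221 ])}
side {'fov_y': 51.08059996049027, 'cx': 282.2253127090106, 'cy': 200.62848805367383, 'rvec': array([ 1.90370955, -0.39490871,  0.29736854]), 'tvec': array([-460.19668014,  165.04703291, 1060.41174703])}
{'t': 0.1, 'qpos': array([ 1.20822234,  0.6292449 ,  0.03842397,  1.51823072, -0.0269879 ,
        0.99628468, -0.02000001]), 'qd': array([-8.41642052e-04, -1.57898062e-03,  3.86457381e-05, -2.47452306e-03,
       -7.26032029e-04, -9.46064393e-04, -4.74170582e-04]), 'joint_torque': array([ 1.34836348e-03, -5.50790942e+01,  1.14677824e+00, -1.87118483e+01,
       -5.21199312e-02,  1.91583135e-02,  3.67656003e-05]), 'ee_pos': array([ 189.96207578, -621.04922706,  221.66325271]), 'tcp_rot': array([-8.15117375e-04,  9.89008708e-01,  1.47854977e-01, -1.28452576e-04]), 'ft_force': array([0.33162324, 0.06766082, 0.44875802]), 'ft_torque': array([ 0.04244663,  0.00567758, -0.06346185]), 'grip_force': 0.0, 'finger_gap': 0.9980751356843055}
{'fov_y': 60.12463490677276, 'cx': 276.44271309757227, 'cy': 202.08928133815488, 'rvec': array([-2.34903523,  1.73501049,  0.23245022]), 'tvec': array([-649.05273711,  -28.15589863,  392.03367329])}
```

View pics/scene0.png

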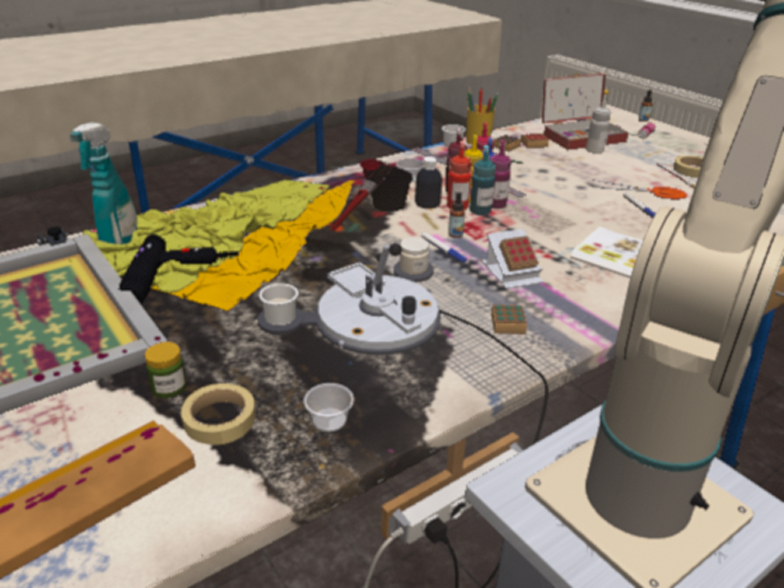

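View pics/side0.png

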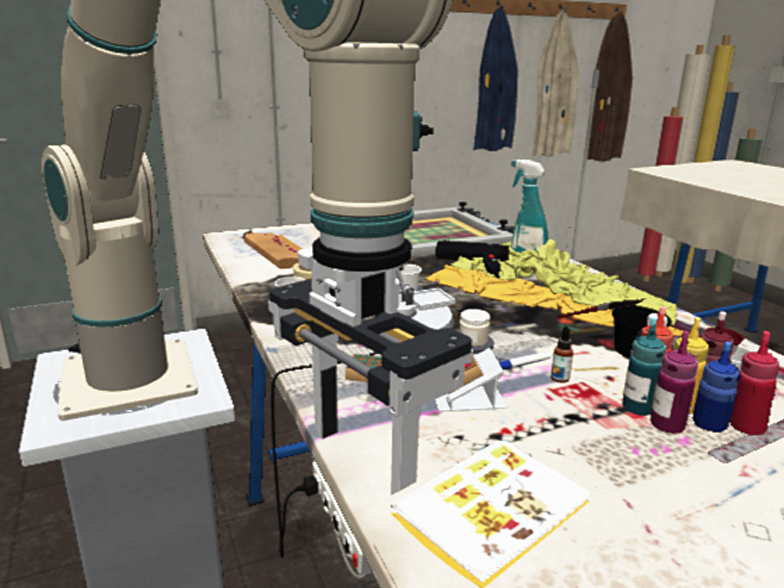

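The scene view shows the rack with the block at (515,255), the stand centre near (380,300), the open tub at (280,303) and the jar at (412,258), all in 784-wide pixels. The side view is mostly blocked by the arm. Next I'll enlarge the scene crop.

```bash
cat > h.py <<'E'
import numpy as np, cv2
from scipy.spatial.transform import Rotation as R
from rig import readout, vision, r
def cam(n,p=None):
    p=p or vision.camera_params(n); f=210/np.tan(np.radians(p['fov_y']/2))
    K=np.array([[f,0,p['cx']],[0,f,p['cy']],[0,0,1]]); return K,R.from_rotvec(p['rvec']).as_matrix(),np.array(p['tvec'])
def proj(c,X): 
    K,A,t=c; q=(K@(A@np.atleast_2d(X).T+t[:,None])).T; return q[:,:2]/q[:,2:]
def ray(c,uv):
    K,A,t=c; d=A.T@np.linalg.solve(K,[*uv,1]); return -A.T@t,d
def onz(c,uv,z):
    o,d=ray(c,uv); return o+d*(z-o[2])/d[2]
def tri(c1,a,c2,b):
    o1,d1=ray(c1,a);o2,d2=ray(c2,b); s=np.linalg.lstsq(np.c_[d1,-d2],o2-o1,rcond=None)[0]
    p,q=o1+s[0]*d1,o2+s[1]*d2; return (p+q)/2,np.linalg.norm(p-q)
def tool():
    s=readout.read_state(); q=s['tcp_rot']; return s,R.from_quat([q[1],q[2],q[3],q[0]]).as_matrix()
def goto(p,Rg,cur=None):
    "print row (deg, mm) taking tool from now to p,Rg"
    s,A=tool(); T=s['ee_pos'] if cur is None else cur
    print('row',np.round(R.from_matrix(A.T@Rg).as_rotvec(degrees=True),2),np.round(A.T@(np.array(p)-T),1))
E
python3 - <<'E'
import cv2
im=cv2.imread("pics/scene_raw.png")[145:265,175:395]
cv2.imwrite("pics/crop1.png",cv2.resize(im,None,fx=3.6,fy=3.6,interpolation=cv2.INTER_CUBIC)[:,:792])
from h import *
c=cam("scene")
for n,u in dict(stand=(378,312),rack=(515,270),tub=(280,320),jar=(412,272),cup=(328,420),dropper=(457,235),spare=(509,327),tape=(218,425),tall=(166,392)).items(): print(n,onz(c,np.array(u)/1.4,0 if n!='stand' else 24).round())
E
```

```text
stand [511.  44.  24.]
rack [ 508. -289.    0.]
tub [617. 181.   0.]
jar [ 617. -114.    0.]
cup [353. 245.   0.]
dropper [ 686. -291.    0.]
spare [ 372. -140.    0.]
tape [434. 380.   0.]
tall [545. 415.   0.]
```

View pics/crop1.png

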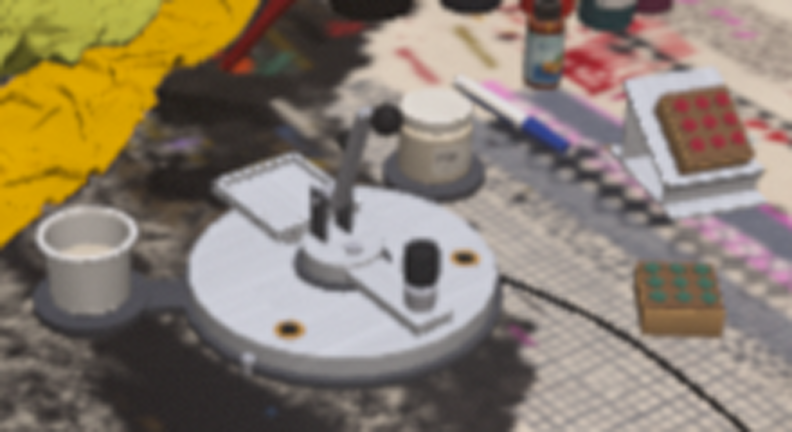

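The crop (3.6x, offset 175,145) shows the head at 0 with the tray pointing away from the robot. The clamp is folded back with its ball at (385,119), the knob is at (421,262), and the block with red dots is on the rack at (705,130). The tub is on the +60° side. I'll move the wrist camera over the rack and stand.

```bash
python3 - <<'E'
from h import *
s,A=tool(); K,W,t=cam("wrist"); C=-W.T@t
print(A.round(3)); print("cam in tool",(A.T@(C-s['ee_pos'])).round(1)); print("cam axes in tool\n",(A.T@W.T).round(3)); print(K)
Rg=np.diag([1.,-1,-1])
goto([400,-170,420],Rg)
E
```

```text
[[ 0.956  0.292 -0.   ]
 [ 0.292 -0.956  0.002]
 [-0.    -0.002 -1.   ]]
cam in tool [  76.4   -0.3 -163.3]
cam axes in tool
 [[ 0.002 -0.965 -0.262]
 [ 1.     0.001  0.001]
 [-0.    -0.262  0.965]]
[[362.81876554   0.         276.4427131 ]
 [  0.         362.81876554 202.08928134]
 [  0.           0.           1.        ]]
row [-9.000e-02  1.000e-02  1.701e+01] [ 332.8 -370.2 -197.7]
```

>>> servo_tool(
  steps=[
    [0,0,2,42,-38,-18,94],
    [0,0,4,84,-77,-36,94],
    [0,0,6,126,-115,-53,94],
    [0,0,8,168,-154,-71,94],
    [0,0,10,210,-192,-89,94],
    [0,0,12,252,-231,-107,94],
    [0,0,14,294,-269,-125,94],
    [0,0,16,336,-308,-142,94],
    [0,0,17,378,-346,-160,94],
    [0,0,17,421,-385,-178,94],
  ],
)

```text
t: 1.1
ee_pos: [433.0, -208.6, 372.0]
tcp_rot: [0.0, 1.0, -0.0, -0.0]
ft_force: [1.5, -0.4, -0.4]
finger_gap: 1.002
grip_force: 0.0
```

>>> servo_tool(
  steps=[
    [0,0,0,0,0,0,94],
    [0,0,0,0,0,0,94],
    [0,0,0,0,0,0,94],
    [0,0,0,0,0,0,94],
    [0,0,0,0,0,0,94],
    [0,0,0,0,0,0,94],
    [0,0,0,0,0,0,94],
    [0,0,0,0,0,0,94],
    [0,0,0,0,0,0,94],
    [0,0,0,0,0,0,94],
  ],
)

```text
t: 2.1
ee_pos: [432.6, -210.5, 371.5]
tcp_rot: [-0.0, 1.0, 0.0, 0.0]
ft_force: [-0.8, 0.5, -0.1]
finger_gap: 0.996
grip_force: 0.0
```

```bash
cat > snap.py <<'E'
import sys,pickle
from h import *
n=sys.argv[1]; s,A=tool(); p=vision.camera_params("wrist"); im=vision.read_camera("wrist")
pickle.dump(p,open(f"pics/{n}.pkl","wb")); cv2.imwrite(f"pics/{n}_raw.png",im[:,:,::-1])
cv2.imwrite(f"pics/{n}.png",cv2.resize(im[:,:,::-1],(784,588),interpolation=cv2.INTER_CUBIC))
print(s['t'],s['ee_pos'].round(1),A.round(3),s['qpos'].round(2),np.abs(s['qd']).max())
E
python3 snap.py w1
```

```text
2.1 [ 432.6 -210.5  371.5] [[ 1.  0.  0.]
 [ 0. -1.  0.]
 [ 0. -0. -1.]] [ 0.4   0.23 -0.    1.74  0.    1.17 -1.18] 0.002531317809720484
```

View pics/w1.png

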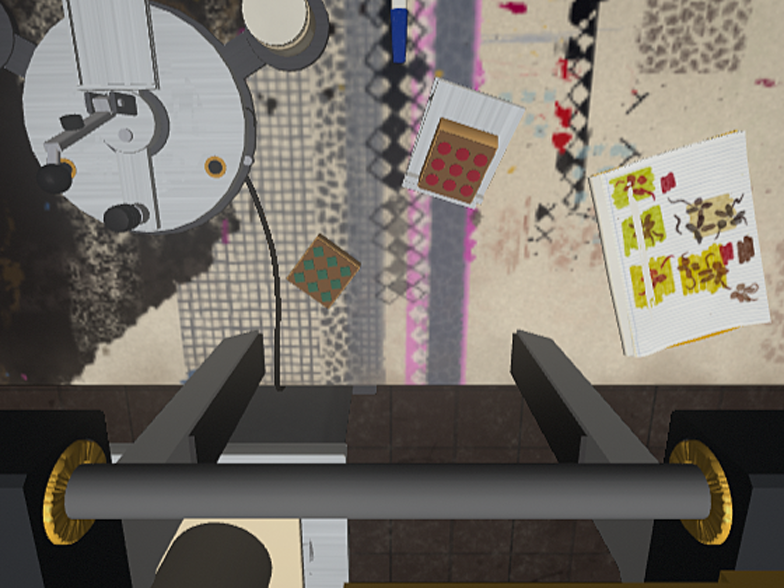

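The wrist view (784 px) shows the rack and block at (460,160), with the rack yawed slightly. The stand centre is near (135,115), its holes at (215,167) and (68,168), the knob at (122,217) and the ball at (55,178). I'll enlarge the rack and the stand together.

```bash
python3 - <<'E'
from h import *
im=cv2.imread("pics/w1_raw.png")
a=cv2.resize(im[50:155,282:382],None,fx=4,fy=4,interpolation=cv2.INTER_CUBIC)
b=cv2.resize(im[65:170,20:120],None,fx=4,fy=4,interpolation=cv2.INTER_CUBIC)
cv2.imwrite("pics/crop2.png",np.hstack([a,b]))
import pickle
c=cam("wrist",pickle.load(open("pics/w1.pkl","rb"))); cs=cam("scene")
for u,v in (((215,167),(464,257)),((68,168),(289,329))):
    print(tri(c,np.array(u)/1.4,cs,np.array(v)/3.6+[175,145]),onz(c,np.array(u)/1.4,24))
E
```

```text
(array([487.54529392, -42.11017281,  24.2419131 ]), np.float64(1.3787881363690293)) [488.03031329 -41.53116788  24.        ]
(array([486.70152992, 103.62469092,  22.53067358]), np.float64(0.21999949480759118)) [486.84110724 102.81560916  24.        ]
```

View pics/crop2.png

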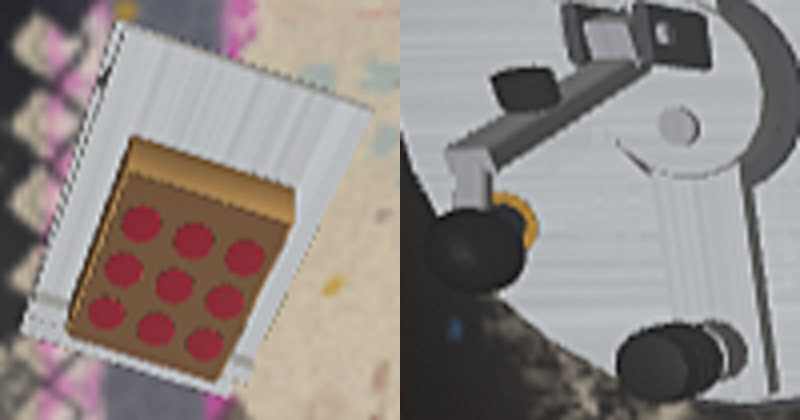

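The left half shows the block's face corners at (128,172), (295,218), (222,382) and (67,330), with its upper underside edge at (135,137) and (297,187). The right half shows the ball at (475,250) and the knob top at (657,365). I'll fit both poses.

```bash
cat > fit.py <<'E'
from h import *
import pickle
from scipy.optimize import least_squares
c=cam("wrist",pickle.load(open("pics/w1.pkl","rb"))); cs=cam("scene")
P=np.array([[-27.5,32.5,25],[27.5,32.5,25],[27.5,-32.5,25],[-27.5,-32.5,25],[-27.5,32.5,0],[27.5,32.5,0]])
U=np.array([[128,172],[295,218],[222,382],[67,330],[135,137],[297,187]])/4+[282,50]
Us=np.array([[655,95],[737,88],[752,160],[680,173]])/3.6+[175,145]
def Rb(psi):
    e=np.array([np.cos(psi),np.sin(psi),0]); z=np.array([0,0,np.cos(np.pi/6)])-.5*e
    y=np.cos(np.pi/6)*e+[0,0,.5]; return np.c_[np.cross(y,z),y,z]
def res(p,full=False):
    X=P@Rb(p[3]).T+p[:3]
    return np.r_[(proj(c,X)-U).ravel(),0.7*(proj(cs,X[:4])-Us).ravel()]
s=least_squares(res,[510,-290,45,-.2],loss='soft_l1')
if __name__=="__main__":
    print("block",s.x.round(2),s.fun.round(1))
    for z0 in (45,50): print(z0)
    print("ball",tri(c,np.array([475,250])/4+[20-100,65],cs,np.array([385,119])/3.6+[175,145]))
    # knob top centre
    print("knobtop",onz(c,np.array([655,367])/4+[-80,65],84))
    ball=0
E
python3 fit.py
```

```text
block [ 5.0002e+02 -2.7861e+02  2.9960e+01 -2.9000e-01] [ 0.2 -1.   0.5  0.9 -0.5  0.5 -0.1  1.7 -0.1 -1.5 -0.3 -1.   0.8  0.7
 -2.6  0.1  0.6  0.2  1.8 -0.2]
45
50
ball (array([484.7919379 ,  31.73445391, 157.72409911]), np.float64(0.9425388856060344))
knobtop [444.82080693  29.53831709  84.        ]
```

```bash
python3 - <<'E'
from fit import *
B=Rb(s.x[3]); Rg=np.c_[B[:,1],B[:,0],-B[:,2]]; p=s.x[:3]+B@[0,0,130]+[0,0,6]
print(p); goto(p,Rg)
E
```

```text
[ 437.78830415 -259.82704612  148.54748559]
row [-4.4  29.78 16.42] [  5.2  49.4 223. ]
```

>>> servo_tool(
  steps=[
    [-0.5,4,2,0,6,25,94],
    [-1,8,4,1,12,55,94],
    [-2,12,6,2,20,85,94],
    [-2.5,16,9,3,28,120,94],
    [-3,20,11,4,36,150,94],
    [-3.5,24,13,5,42,180,94],
    [-4,27,15,5,46,205,94],
    [-4.4,29.8,16.4,5.2,49.4,223,94],
    [-4.4,29.8,16.4,5.2,49.4,223,94],
    [-4.4,29.8,16.4,5.2,49.4,223,94],
  ],
)

```text
t: 3.15
ee_pos: [448.9, -281.2, 209.2]
tcp_rot: [0.021, 0.965, -0.139, 0.222]
ft_force: [0.0, 0.3, -0.5]
finger_gap: 1.004
grip_force: 0.0
```

```bash
python3 snap.py w2
```

```text
3.15 [ 448.9 -281.2  209.2] [[ 0.863 -0.277  0.423]
 [-0.258 -0.961 -0.101]
 [ 0.434 -0.022 -0.901]] [ 0.53  0.35  0.12  2.26 -1.1   0.23 -0.19] 0.11504462170268659
```

View pics/w2.png

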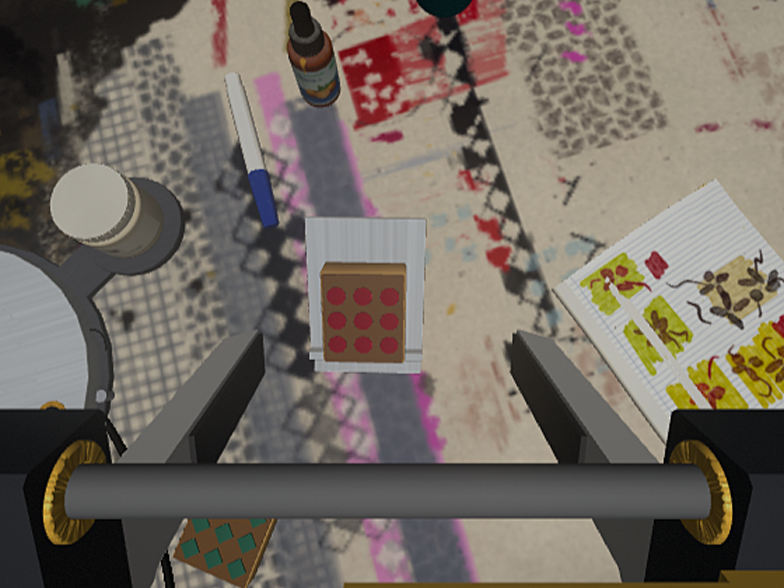

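The arm ran into wrist joint limits, so it won't reach the full 30° tilt here. Instead I'll grip at half tilt (15°), which still closes on the x faces. The picture shows the block's face corners at about (321,275), (405,275), (404,362) and (323,360), in 784 px. I'll refit with both views.

```bash
cat > fit2.py <<'E'
from fit import *
c2=cam("wrist",pickle.load(open("pics/w2.pkl","rb")))
U2=np.array([[321,275],[405,275],[404,362],[323,360],[323,263],[406,264]])/1.4
def res2(p):
    X=P@Rb(p[3]).T+p[:3]
    return np.r_[(proj(c,X)-U).ravel(),(proj(c2,X)-U2).ravel(),0.7*(proj(cs,X[:4])-Us).ravel()]
s2=least_squares(res2,s.x,loss='soft_l1')
if __name__=="__main__":
    print(s2.x.round(2),s2.fun.round(1)); J=s2.jac; print("sd",np.sqrt(np.diag(np.linalg.inv(J.T@J))).round(2))
    only=least_squares(lambda p:res2(p)[12:24],s.x); print("w2 only",only.x.round(2),only.fun.round(1))
    B=Rb(s2.x[3]); a=np.radians(15)
    z=-np.cos(a)*B[:,2]-np.sin(a)*B[:,1]; y=B[:,0]; Rg=np.c_[np.cross(y,z),y,z]
    g=s2.x[:3]+B@[0,2.5,26]; print("grasp",g.round(1)); print("pre");goto(g-90*z,Rg)
    # plate-line consistency
E
python3 fit2.py
```

```text
[ 5.0035e+02 -2.7657e+02  3.1930e+01 -3.0000e-01] [-1.1 -1.5 -0.8  0.8 -2.   0.5 -1.6  1.4 -1.4 -1.9 -1.4 -1.1  0.2 -1.3
  1.2 -0.3  0.5  1.9  1.2  2.1  2.6 -0.9  0.3 -0.7  0.4  0.4 -2.9 -0.2
  0.2 -0.1  1.4 -0.5]
sd [0.6  0.48 1.97 0.01]
w2 only [ 5.0173e+02 -2.7559e+02  2.5790e+01 -2.9000e-01] [-0.3 -0.9 -0.5 -0.3 -0.7  0.8  0.9  1.4  2.  -0.4 -1.3 -0.5]
grasp [ 490.  -273.4   55.7]
pre
row [ -1.63 -10.83   0.28] [-17.6 -17.3  66.6]
```

```bash
python3 - <<'E'
from fit2 import *
o=np.array
for a,b,d in (((118,22),(306,217),(626,80)),((373,110),(426,219),(717,68))):
    a=o(a)/4+[282,50];b=o(b)/1.4;d=o(d)/3.6+[175,145]
    print(tri(c,a,cs,d),tri(c2,b,cs,d),tri(c,a,c2,b))
B=Rb(-.30); 
for z in (30,36,42): 
    f=lambda p:np.r_[res2([p[0],p[1],z,p[2]])]; q=least_squares(f,[500,-277,-.3],loss='soft_l1'); print(z,q.x.round(2),q.cost.round(1))
E
```

```text
(array([ 562.35524342, -254.76155547,   67.6759311 ]), np.float64(7.141940332103337)) (array([ 561.28580227, -255.87121755,   68.46435055]), np.float64(4.379989721556865)) (array([ 566.24069259, -253.45184539,   59.46623766]), np.float64(0.9824516553965505))
(array([ 539.02097054, -332.7218573 ,   65.03157107]), np.float64(3.375847201755659)) (array([ 538.60676353, -331.77243786,   66.17390049]), np.float64(4.015096474802981)) (array([ 539.90910582, -330.57138893,   67.80887659]), np.float64(0.41251984820069276))
30 [ 5.0062e+02 -2.7667e+02 -3.0000e-01] 18.3
36 [ 4.9971e+02 -2.7640e+02 -3.0000e-01] 19.7
42 [ 4.9887e+02 -2.7610e+02 -2.9000e-01] 27.6
```

```bash
cat > g.py <<'E'
from h import *
from fit import Rb
b=np.array([499.8,-276.4,34.5]); B=Rb(-.30); a=np.radians(15)
z=-np.cos(a)*B[:,2]-np.sin(a)*B[:,1]; y=B[:,0]; Rg=np.c_[np.cross(y,z),y,z]
g=b+B@[0,2.5,26]
if __name__=="__main__":
    print(g.round(1)); goto(g-70*z,Rg); print(tool()[0]['qpos'].round(2))
E
python3 g.py
```

```text
[ 489.4 -273.2   58.3]
row [ -1.64 -10.83   0.3 ] [-20.7 -16.8  83.7]
[ 0.53  0.35  0.11  2.26 -1.1   0.23 -0.19]
```

>>> servo_tool(
  steps=[
    [-0.2,-1.5,0,-3,-2,10,94],
    [-0.4,-3,0,-6,-5,20,94],
    [-0.7,-5,0,-9,-8,34,94],
    [-1,-7,0.1,-13,-11,48,94],
    [-1.3,-9,0.2,-17,-14,62,94],
    [-1.6,-10.8,0.3,-20.7,-16.8,74,94],
    [-1.6,-10.8,0.3,-20.7,-16.8,83.7,94],
    [-1.6,-10.8,0.3,-20.7,-16.8,83.7,94],
    [-1.6,-10.8,0.3,-20.7,-16.8,83.7,94],
    [-1.6,-10.8,0.3,-20.7,-16.8,83.7,94],
  ],
)

```text
t: 4.2
ee_pos: [471.6, -267.4, 126.3]
tcp_rot: [0.019, 0.98, -0.147, 0.13]
ft_force: [-0.1, 0.1, 0.1]
finger_gap: 1.0
grip_force: 0.0
```

```bash
python3 g.py
```

```text
[ 489.4 -273.2   58.3]
row [-0.04 -0.07  0.16] [0.5 0.3 0.6]
[ 0.26  0.56  0.34  2.16 -0.93  0.3  -0.46]
```

```bash
cat > dots.py <<'E'
from g import *
p=vision.camera_params("wrist"); im=vision.read_camera("wrist").astype(int); cw=cam("wrist",p)
cv2.imwrite("pics/w3_raw.png",im[:,:,::-1].astype(np.uint8))
m=((im[...,0]>110)&(im[...,1]<70)&(im[...,2]<90)).astype(np.uint8)
n,l,st,ce=cv2.connectedComponentsWithStats(m)
e=proj(cw,b+B@[0,0,27])[0]
k=[i for i in range(1,n) if st[i,4]>60 and np.hypot(*(ce[i]-e))<90]
print(len(k),[tuple(ce[i].round()) for i in k],[int(st[i,4]) for i in k]); q=ce[k].mean(0); print(e,q)
o,d=ray(cw,q); n_=B[:,2]; X=o+d*(((b+27*n_)-o)@n_)/(d@n_); print("offset in block frame",(B.T@(X-b)).round(1))
E
python3 dots.py
```

```text
9 [(np.float64(250.0), np.float64(202.0)), (np.float64(277.0), np.float64(202.0)), (np.float64(303.0), np.float64(202.0)), (np.float64(251.0), np.float64(224.0)), (np.float64(277.0), np.float64(224.0)), (np.float64(302.0), np.float64(224.0)), (np.float64(252.0), np.float64(245.0)), (np.float64(277.0), np.float64(245.0)), (np.float64(301.0), np.float64(245.0))] [250, 251, 247, 218, 225, 227, 194, 196, 200]
[277.42518856 224.01417591] [276.780749   223.87334357]
offset in block frame [-0.4  0.1 27. ]
```

All nine dots are detected, and the block pose is within 0.5 mm of my estimate. Now I'll descend and grip.

>>> servo_tool(
  steps=[
    [0,0,0,0.2,0,12,94],
    [0,0,0,0.4,0,24,94],
    [0,0,0,0.5,0,36,94],
    [0,0,0,0.5,0,48,94],
    [0,0,0,0.5,0,58,94],
    [0,0,0,0.5,0,65,94],
    [0,0,0,0.5,0,70,94],
    [0,0,0,0.5,0,70.5,94],
    [0,0,0,0.5,0,70.5,70],
    [0,0,0,0.5,0,70.5,50],
  ],
)

```text
t: 5.25
ee_pos: [495.3, -276.4, 66.6]
tcp_rot: [0.016, 0.982, -0.146, 0.121]
ft_force: [0.3, -0.5, -0.1]
finger_gap: 0.864
grip_force: 0.0
```

>>> servo_tool(
  steps=[
    [0,0,0,0,0,0,50],
    [0,0,0,0,0,0,50],
    [0,0,0,0,0,0,50],
    [0,0,0,0,0,0,50],
    [0,0,0,0,0,-3,50],
    [0,0,0,0,0,-10,50],
    [0,0,0,0,0,-25,50],
    [0,0,0,0,0,-45,50],
    [0,0,0,0,0,-70,50],
    [0,0,0,0,0,-100,50],
  ],
)

```text
t: 6.25
ee_pos: [471.2, -269.3, 164.1]
tcp_rot: [0.016, 0.982, -0.146, 0.12]
ft_force: [1.1, -0.3, -1.0]
finger_gap: 0.583
grip_force: 30.0
```

```bash
python3 - <<'E'
from h import *
s,A=tool();print(s['t'],s['ee_pos'],s['finger_gap']*94,s['grip_force'],s['ft_force'].round(1),s['qpos'].round(2))
E
python3 dots.py
```

```text
6.25 [ 471.17557585 -269.30151018  164.07068528] 54.798363728908186 29.989768266677856 [ 1.1 -0.3 -1. ] [ 0.11  0.53  0.57  2.11 -0.85  0.47 -0.53]
7 [(np.float64(240.0), np.float64(256.0)), (np.float64(276.0), np.float64(256.0)), (np.float64(312.0), np.float64(256.0)), (np.float64(242.0), np.float64(282.0)), (np.float64(276.0), np.float64(282.0)), (np.float64(310.0), np.float64(283.0)), (np.float64(276.0), np.float64(307.0))] [414, 412, 416, 359, 354, 352, 308]
[275.42150559 218.36345543] [276.3236176  274.45179269]
offset in block frame [  0.9 -58.3  27. ]
```

```bash
cat > hold.py <<'E'
from g import *
from scipy.optimize import least_squares
# wrist camera in tool frame
s0,A0=tool(); p=vision.camera_params("wrist"); K,W,t=cam("wrist",p)
TC=A0.T@W.T; tc=A0.T@(-W.T@t-s0['ee_pos'])
def camtool():  # camera with world:=tool
    return K,TC.T,-TC.T@tc
ct=camtool()
g3=np.array([[x,y] for y in(1,0,-1) for x in(-1,0,1)])
# first picture, block known in tool frame
A=R.from_quat([.98,-.147,.13,.019]).as_matrix(); T=np.array([471.6,-267.4,126.3])
D=np.array([[250,202],[277,202],[303,202],[251,224],[277,224],[302,224],[252,245],[277,245],[301,245]],float)
def f(q): 
    X=b+np.c_[g3*q[:2]+[0,q[2]],27*np.ones(9)]@B.T; return (proj(ct,(X-T)@A)-D).ravel()
q=least_squares(f,[17,18,0]).x; print("pitch",q.round(2),np.abs(f(q)).max().round(1))
im=vision.read_camera("wrist").astype(int)
m=((im[...,0]>110)&(im[...,1]<70)&(im[...,2]<90)).astype(np.uint8)
n,l,st,ce=cv2.connectedComponentsWithStats(m)
k=[i for i in range(1,n) if 150<st[i,4]<900 and abs(ce[i][0]-276)<70 and 180<ce[i][1]<400]
C=np.array(sorted(ce[k],key=lambda c:c[1]));print(len(C))
C=np.vstack([r_[np.argsort(r_[:,0])] for r_ in C[:9].reshape(3,3,2)])
# block in tool frame: offset (0,ty,tz), rotation about tool y by th: block y=tool x cos.., block x=tool y
def pose(v):
    th=v[3]; by=np.array([np.cos(th),0,np.sin(th)]); bx=np.array([0,1,0]); return np.c_[bx,by,np.cross(bx,by)],v[:3]
def h(v):
    M,o=pose(v); return (proj(ct,np.c_[g3*q[:2]+[0,q[2]],27*np.ones(9)]@M.T+o)-C).ravel()
v=least_squares(h,[0,0,30,0]).x
print("underside centre in tool",v[:3].round(1),"tilt deg",np.degrees(v[3]).round(1),"res",np.abs(h(v)).max().round(1))
E
python3 hold.py
```

```text
pitch [17.28 17.43 -0.11] 1.2
9
underside centre in tool [-3.2 -0.3 29.5] tilt deg -16.6 res 0.2
```

```bash
cat > stand.py <<'E'
from h import *
import pickle
from scipy.optimize import least_squares
c=cam("wrist",pickle.load(open("pics/w1.pkl","rb"))); cs=cam("scene")
o=np.array
h=lambda d,z,r=85:[r*np.cos(np.radians(d)),r*np.sin(np.radians(d)),z]
k=1.904; rr=np.hypot(99,28); an=np.arctan2(28,99)+k
ball=[14+rr*np.cos(an),0,73+rr*np.sin(an)]
W=[(h(240,24),o((215,167))/1.4),(h(120,24),o((68,168))/1.4),([-85,0,84],o((655,367))/4+[-80,65]),(ball,o((475,250))/4+[-80,65])]
S=[(h(240,24),(464,257)),(h(120,24),(289,329)),([-85,0,84],(421,243)),(ball,(385,119)),([108.5,35.5,50],(215,185)),([108.5,-35.5,50],(294,153))]
S=[(a,o(b)/3.6+[175,145]) for a,b in S]
def res(p):
    M=R.from_euler('z',p[2]).as_matrix(); t=o([p[0],p[1],0])
    return np.r_[tuple(proj(cc,M@a+t)[0]-b for cc,L in((c,W),(cs,S)) for a,b in L)]
s=least_squares(res,[530,31,0],loss='soft_l1')
if __name__=="__main__": print(s.x.round(3)); print(s.fun.reshape(-1,2).round(1))
E
python3 stand.py
```

```text
[5.29692e+02 3.15230e+01 1.30000e-02]
[[ 0.8 -0.1]
 [-1.2  0.5]
 [-0.7  0.1]
 [ 1.4  0.2]
 [-0.3 -0.2]
 [-0.3 -0.3]
 [-0.1  0.4]
 [ 0.1 -0.1]
 [-0.9 -1.8]
 [-0.1 -0.8]]
```

```bash
cat > place.py <<'E'
from h import *
yaw=.013; c0=np.array([529.7,31.5,0]); E=R.from_euler('z',yaw).as_matrix()
v=np.array([-3.2,-.3,29.5]); th=np.radians(-16.6)
M=np.c_[[0,1,0],[np.cos(th),0,np.sin(th)],[np.sin(th),0,-np.cos(th)]]
Bt=np.c_[-E[:,1],E[:,0],E[:,2]]; Rg=Bt@M.T
def T(u): return c0+E@np.array([68,0,44+u])-Rg@v
if __name__=="__main__":
    import sys; print(T(0).round(1)); goto(T(float(sys.argv[1])),Rg); s=tool()[0]; print(s['ee_pos'].round(1),s['qpos'].round(2))
E
python3 place.py 60
```

```text
[609.2  32.2  71.4]
row [ -0.49 -30.63 -17.83] [  32.4 -329.6   45.5]
[ 472.7 -270.9  166.7] [ 0.11  0.53  0.57  2.11 -0.85  0.47 -0.53]
```

>>> servo_tool(
  steps=[
    [0,-3,-2,4,-25,0,50],
    [0,-6,-4,9,-60,2,50],
    [-0.1,-10,-6,14,-97,5,50],
    [-0.2,-14,-8,18,-135,10,50],
    [-0.3,-18,-10,22,-173,16,50],
    [-0.4,-21,-12,25,-210,22,50],
    [-0.5,-24,-14,28,-247,28,50],
    [-0.5,-27,-16,30,-283,35,50],
    [-0.5,-30,-17.5,32,-315,42,50],
    [-0.5,-30.6,-17.8,32.4,-329.6,45.5,50],
  ],
)

```text
t: 7.35
ee_pos: [609.3, 38.0, 125.7]
tcp_rot: [-0.001, 0.989, 0.01, -0.147]
ft_force: [0.3, 0.5, -1.9]
finger_gap: 0.584
grip_force: 30.0
```

```bash
python3 place.py 60; python3 snap.py w4; python3 hold.py
```

```text
[609.2  32.2  71.4]
row [-0.21  0.33  0.41] [-1.9  5.8 -5.4]
[609.3  38.  125.7] [-0.43  0.94  0.68  1.42 -0.53  1.28 -1.2 ]
7.35 [609.3  38.  125.7] [[ 0.956  0.019 -0.291]
 [ 0.02  -1.    -0.   ]
 [-0.291 -0.006 -0.957]] [-0.43  0.94  0.68  1.42 -0.53  1.28 -1.2 ] 0.21589549810500733
pitch [17.29 17.45 -0.66] 0.8
9
underside centre in tool [-3.2 -0.2 30. ] tilt deg -16.5 res 0.3
```

View pics/w4.png

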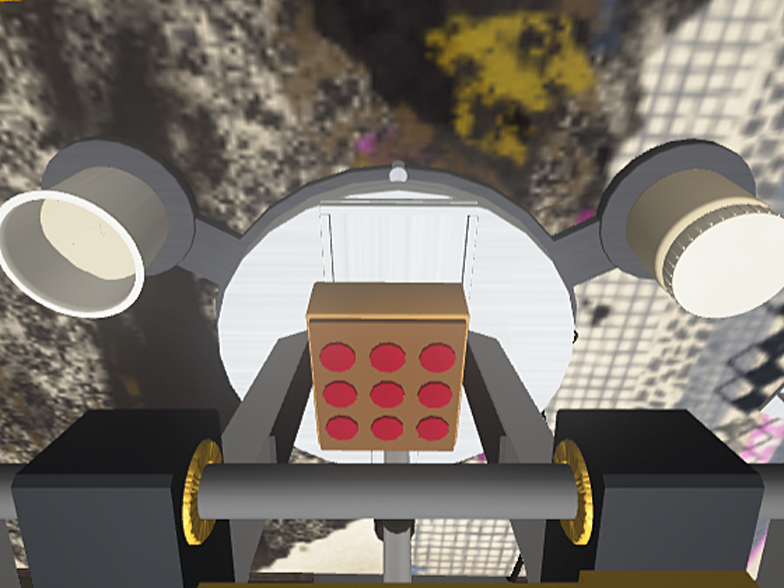

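Wrist view: the block is held square. Past it the tray's far wall runs from (320,203) to (478,203), with the outer side walls below those ends and the inner far corners near (332,214) and (468,214). I'll compare this with the model projection.

```bash
python3 - <<'E'
from place import *
import pickle
c=cam("wrist",pickle.load(open("pics/w4.pkl","rb")))
for y in(35.5,31.5,-31.5,-35.5): print(y,[tuple((proj(c,c0+E@[x,y,50])[0]*1.4).round(1)) for x in(108.5,104.5)])
for u in((320,203),(478,203)): print((E.T@(onz(c,np.array(u)/1.4,50)-c0)).round(1))
E
python3 place.py 20
```

```text
35.5 [(np.float64(321.4), np.float64(205.9)), (np.float64(321.9), np.float64(214.2))]
31.5 [(np.float64(330.4), np.float64(206.0)), (np.float64(330.8), np.float64(214.3))]
-31.5 [(np.float64(471.8), np.float64(207.3)), (np.float64(470.9), np.float64(215.5))]
-35.5 [(np.float64(480.8), np.float64(207.4)), (np.float64(479.8), np.float64(215.6))]
[109.9  36.   50. ]
[110.6 -34.   50. ]
[609.2  32.2  71.4]
row [-0.15  0.3   0.27] [11.   3.8 33.2]
[608.2  35.9 126.3] [-0.43  0.94  0.68  1.42 -0.53  1.28 -1.2 ]
```

>>> servo_tool(
  steps=[
    [0,0,0,1,0.5,4,50],
    [0,0,0,3,1,9,50],
    [-0.1,0.1,0.1,5,2,15,50],
    [-0.1,0.2,0.2,7,2.5,21,50],
    [-0.1,0.3,0.3,9,3,27,50],
    [-0.1,0.3,0.3,11,3.3,33,50],
    [-0.1,0.3,0.3,11,3.3,33,50],
    [-0.1,0.3,0.3,11,3.3,33,50],
    [-0.1,0.3,0.3,11,3.3,33,50],
    [-0.1,0.3,0.3,11,3.3,33,50],
  ],
)

```text
t: 8.45
ee_pos: [609.5, 30.4, 93.8]
tcp_rot: [0.001, 0.99, 0.004, -0.143]
ft_force: [-0.3, 0.2, -1.2]
finger_gap: 0.582
grip_force: 30.0
```

```bash
python3 place.py 1
```

```text
[609.2  32.2  71.4]
row [-0.04 -0.11 -0.24] [ 5.8 -1.9 20.6]
[609.5  30.4  93.8] [-0.42  0.98  0.67  1.45 -0.55  1.22 -1.19]
```

>>> servo_tool(
  steps=[
    [0,0,-0.1,2,-1,3,50],
    [0,0,-0.2,3,-2,6,50],
    [0,-0.1,-0.2,4,-2.2,9,50],
    [0,-0.1,-0.2,5,-2.3,12,50],
    [0,-0.1,-0.2,5.6,-2.3,15,50],
    [0,-0.1,-0.2,6.2,-2.3,17.5,50],
    [0,-0.1,-0.2,6.7,-2.3,19.5,50],
    [0,-0.1,-0.2,6.9,-2.3,20.5,50],
    [0,-0.1,-0.2,6.9,-2.3,20.5,50],
    [0,-0.1,-0.2,6.9,-2.3,20.5,50],
  ],
)

```text
t: 9.45
ee_pos: [610.1, 32.6, 72.0]
tcp_rot: [0.001, 0.989, 0.006, -0.144]
ft_force: [-0.1, 0.3, -1.0]
finger_gap: 0.583
grip_force: 30.0
```

```bash
python3 place.py 0; python3 hold.py
```

```text
[609.2  32.2  71.4]
row [-0.04  0.01 -0.05] [-0.7  0.4  0.9]
[610.1  32.6  72. ] [-0.41  1.    0.66  1.45 -0.56  1.19 -1.18]
pitch [17.29 17.45 -0.65] 0.8
9
underside centre in tool [-3.1 -0.2 29.9] tilt deg -16.6 res 0.3
```

Not touching yet. I'll lower slowly by 2 mm more, watching the force.

>>> servo_tool(
  steps=[
    [0,0,0,0.1,0,0.4,50],
    [0,0,0,0.2,0,0.8,50],
    [0,0,0,0.3,0,1.1,50],
    [0,0,0,0.4,0,1.4,50],
    [0,0,0,0.5,0,1.7,50],
    [0,0,0,0.5,0,1.7,50],
    [0,0,0,0.5,0,1.7,50],
    [0,0,0,0.5,0,1.7,50],
    [0,0,0,0.5,0,1.7,50],
    [0,0,0,0.5,0,1.7,50],
  ],
)

```text
t: 10.5
ee_pos: [610.1, 32.7, 70.1]
tcp_rot: [0.001, 0.989, 0.006, -0.144]
ft_force: [0.4, -0.4, -1.6]
finger_gap: 0.58
grip_force: 30.0
```

>>> servo_tool(
  steps=[
    [0,0,0,0.1,0,0.4,50],
    [0,0,0,0.2,0,0.8,50],
    [0,0,0,0.3,0,1.1,50],
    [0,0,0,0.4,0,1.4,50],
    [0,0,0,0.5,0,1.7,50],
    [0,0,0,0.5,0,1.7,50],
    [0,0,0,0.5,0,1.7,50],
    [0,0,0,0.5,0,1.7,50],
    [0,0,0,0.5,0,1.7,50],
    [0,0,0,0.5,0,1.7,50],
  ],
)

```text
t: 11.5
ee_pos: [610.0, 32.6, 69.8]
tcp_rot: [0.0, 0.989, 0.006, -0.145]
ft_force: [-0.7, 0.7, 8.9]
finger_gap: 0.582
grip_force: 30.0
```

>>> servo_tool(
  steps=[
    [0,0,0,0,0,-0.6,54],
    [0,0,0,0,0,-0.6,58],
    [0,0,0,0,0,-0.6,66],
    [0,0,0,0,0,-0.6,75],
    [0,0,0,0,0,-0.6,75],
    [0,0,0,0,0,-2,75],
    [0,0,0,0,0,-10,75],
    [0,0,0,0,0,-30,75],
    [0,0,0,0,0,-60,75],
    [0,0,0,0,0,-100,75],
  ],
)

```text
t: 12.5
ee_pos: [637.8, 33.2, 164.4]
tcp_rot: [0.001, 0.989, 0.006, -0.146]
ft_force: [1.1, -0.4, 0.8]
finger_gap: 0.795
grip_force: 0.0
```

```bash
python3 snap.py w5; python3 - <<'E'
from place import *
import pickle
c=cam("wrist",pickle.load(open("pics/w5.pkl","rb")))
im=cv2.imread("pics/w5_raw.png").astype(int)
m=((im[...,2]>110)&(im[...,1]<70)&(im[...,0]<90)).astype(np.uint8)
n,l,st,ce=cv2.connectedComponentsWithStats(m)
for i in range(1,n):
    if st[i,4]>60: print(ce[i].round(),st[i,4],(E.T@(onz(c,ce[i],71)-c0)).round(1))
q=14+0
bx=c0+E@np.array([14+102.9*np.cos(2.18),0,73+102.9*np.sin(2.18)]); print("ball est",bx.round(1))
Rg=np.c_[E[:,0],-E[:,1],-E[:,2]]
goto(bx+[0,0,80],Rg)
E
```

```text
12.5 [637.8  33.2 164.4] [[ 0.957  0.012 -0.289]
 [ 0.011 -1.    -0.003]
 [-0.289 -0.    -0.957]] [-0.4   0.94  0.7   1.3  -0.51  1.4  -1.24] 0.8524728853776031
[254. 200.] 173 [87.7 17.1 71. ]
[277. 200.] 176 [87.6  0.1 71. ]
[300. 200.] 174 [ 87.5 -16.8  71. ]
[255. 219.] 153 [70.7 17.1 71. ]
[277. 219.] 162 [70.7  0.1 71. ]
[299. 219.] 155 [ 70.7 -16.7  71. ]
[256. 237.] 115 [53.9 16.7 71. ]
[276. 237.] 135 [53.8  0.4 71. ]
[298. 237.] 136 [ 53.6 -16.7  71. ]
ball est [484.8  30.9 157.4]
row [ 0.06 16.03 -0.02] [-170.5   -0.9  -19.3]
```

View pics/w5.png

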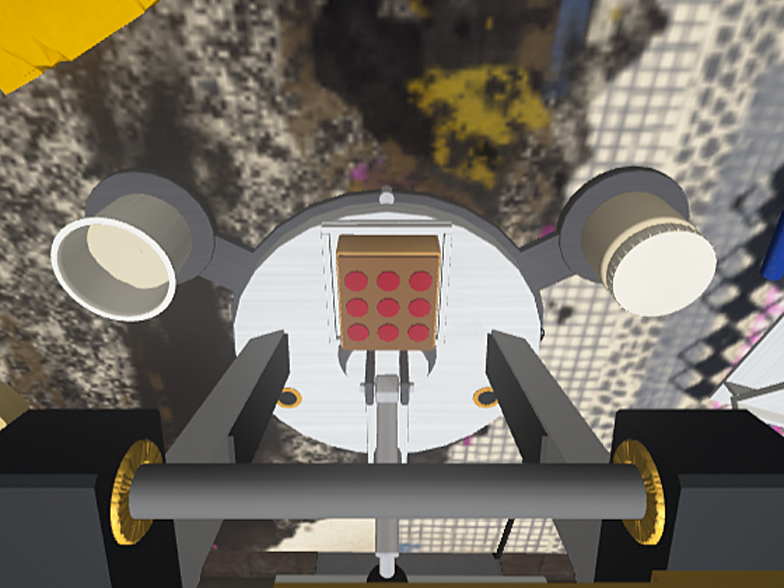

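The block is flat in the tray, with its centre dot at (387,307) and walls visible all round. The clamp bar runs down to the ball at (387,575), straight along the axis. I'll move above the ball with the tool vertical.

>>> servo_tool(
  steps=[
    [0,1,0,-8,0,-15,75],
    [0,2,0,-20,0,-28,75],
    [0,4,0,-40,0,-35,75],
    [0,6,0,-65,0,-37,75],
    [0,8,0,-90,-0.3,-35,75],
    [0,10,0,-115,-0.5,-32,75],
    [0,12,0,-140,-0.7,-27,75],
    [0,14,0,-160,-0.9,-22,75],
    [0,16,0,-170.5,-0.9,-19.3,70],
    [0,16,0,-170.5,-0.9,-19.3,60],
  ],
)

```text
t: 13.55
ee_pos: [478.6, 32.1, 232.1]
tcp_rot: [-0.001, 1.0, 0.006, -0.006]
ft_force: [0.2, 0.6, 0.1]
finger_gap: 0.695
grip_force: 0.0
```

```bash
python3 snap.py w6; cat > ball.py <<'E'
from place import *
Rg=np.c_[E[:,0],-E[:,1],-E[:,2]]
def bp(k,r=102.9): 
    a=np.arctan2(28,99)+k; return c0+E@np.array([14+r*np.cos(a),0,73+r*np.sin(a)])
E
python3 - <<'E'
from ball import *
import pickle
from fit import cs
print(readout.read_state()['finger_gap']*94)
goto(bp(1.904)+[0,0,2],Rg)
c=cam("wrist",pickle.load(open("pics/w6.pkl","rb"))); u=proj(c,bp(1.904))[0]; print("pred ball px",u)
im=cv2.imread("pics/w6_raw.png"); 
m=(im.max(2)<45).astype(np.uint8); n,l,st,ce=cv2.connectedComponentsWithStats(m)
for i in range(1,n):
    if st[i,4]>100: print(ce[i].round(1),st[i])
E
```

```text
13.55 [478.6  32.1 232.1] [[ 1.     0.011 -0.011]
 [ 0.011 -1.     0.003]
 [-0.011 -0.003 -1.   ]] [-0.68  0.49  0.82  1.97 -0.46  0.89 -1.18] 0.09387915751757378
62.02367085481356
row [-0.11  0.58 -0.06] [ 5.   1.5 72.7]
pred ball px [278.84960058 208.77278935]
[527.8  13.7] [518   0  20  32 343]
[335.4  13.4] [325   5  21  18 150]
[520.5  75.5] [506  32  26  82 661]
[128.9 205.7] [122 189  14  36 197]
[104.3 330. ] [   0  239  216  181 8831]
[365.  314.4] [348 292  28  40 394]
[469.5 335.5] [ 377  293  183  123 7087]
```

```bash
python3 - <<'E'
from ball import *
im=cv2.imread("pics/w6_raw.png").max(2)
print(im[185:240:4,255:305:3])
E
```

```text
[[224 224 225 218 222 223 186 197 195 185 222 220 220 223 223 223 224]
 [218 218 219 219 222 223 186 196 195 185 222 220 220 227 226 224 220]
 [220 220 221 219 224 198 161 169 168 159 218 222 221 220 220 220 221]
 [226 226 228 228  46  67  68  68  69  68  68  54 228 228 227 227 227]
 [225 224 230  51  68  69  70  70  70  67  69  66  51 226 222 223 222]
 [221 220 240  63  67  69  69  71  70  70  68  67  63 243 220 220 220]
 [218 218 203  64  66  68  72  80  79  71  68  66  63 209 220 220 220]
 [218 218 229  57  65  65  69  75  76  70  67  65  58 234 219 219 220]
 [223 222 225 185  61  65  65  66  67  66  64  63 174 226 224 224 224]
 [221 221 223 231  58  58  61  61  62  62  59  61 199 222 221 222 227]
 [ 59  77 119 221  67  76  78  82  82  80  79  70 159 109  50  53  68]
 [ 89  71  71  72  65  70  72  75  77  74  72  68  68  68  65  65  70]
 [ 84  73  67  70  58  66  69  70  70  69  69  61  64  67  68  64  68]
 [ 77  71  68  69  71  85  68  61  62  62  61  61  66  67  67  66  68]]
```

>>> servo_tool(
  steps=[
    [0,0.2,0,2,0.7,6,55],
    [0,0.5,0,4,1.5,16,50],
    [0,0.6,0,5,1.6,30,50],
    [0,0.6,0,5,1.6,45,50],
    [0,0.6,0,5,1.6,60,50],
    [0,0.6,0,5,1.6,70,50],
    [0,0.6,0,5,1.6,76,50],
    [0,0.6,0,5,1.6,76,50],
    [0,0.6,0,5,1.6,76,40],
    [0,0.6,0,5,1.6,76,30],
  ],
)

```text
t: 14.6
ee_pos: [485.5, 30.4, 155.8]
tcp_rot: [-0.0, 1.0, 0.006, 0.0]
ft_force: [1.0, -0.4, -0.2]
finger_gap: 0.398
grip_force: 0.0
```

>>> servo_tool(
  steps=[
    [0,0,0,0,0,0,20],
    [0,0,0,0,0,0,10],
    [0,0,0,0,0,0,10],
    [0,0,0,0,0,0,10],
    [0,0,0,0,0,0,10],
    [0,0,0,0,0,0,10],
    [0,0,0,0,0,0,10],
    [0,0,0,0,0,0,10],
    [0,0,0,0,0,0,10],
    [0,0,0,0,0,0,10],
  ],
)

```text
t: 15.6
ee_pos: [484.6, 30.8, 155.3]
tcp_rot: [-0.001, 1.0, 0.006, -0.001]
ft_force: [-2.5, 2.9, 3.8]
finger_gap: 0.215
grip_force: 30.0
```

```bash
python3 - <<'E'
from ball import *
goto(bp(1.904)-[0,0,2],Rg)
p0=bp(1.904)
for k in (1.8,1.65,1.5,1.35,1.2,1.05,.9,.75,.6,.45,.3,.2,.1,.05,0,-.03):
    d=bp(k)-p0; print(k,(d@Rg).round(1))
E
```

```text
row [-0.07  0.06 -0.05] [ 0.2 -0.1 -0.1]
1.8 [ 9.1 -0.  -5.7]
1.65 [ 23.1  -0.  -12.1]
1.5 [ 37.9  -0.  -16.3]
1.35 [ 53.2   0.  -18.3]
1.2 [ 68.6  -0.  -18. ]
1.05 [ 83.8   0.  -15.4]
0.9 [ 98.5  -0.  -10.6]
0.75 [112.2  -0.   -3.6]
0.6 [124.8   0.    5.4]
0.45 [135.8  -0.   16.1]
0.3 [145.2  -0.   28.4]
0.2 [150.3   0.   37.3]
0.1 [154.6  -0.   46.7]
0.05 [156.3  -0.   51.5]
0 [157.9  -0.   56.4]
-0.03 [158.7  -0.   59.4]
```

>>> servo_tool(
  steps=[
    [0,0,0,4,0,-2.7,10],
    [0,0,0,9,0,-5.7,10],
    [0,0,0,16,0,-9,10],
    [0,0,0,23,0,-12,10],
    [0,0,0,30.5,0,-14.4,10],
    [0,0,0,38,0,-16.3,10],
    [0,0,0,45.5,0,-17.5,10],
    [0,0,0,53,0,-18.3,10],
    [0,0,0,61,0,-18.4,10],
    [0,0,0,68.6,0,-18,10],
  ],
)

```text
t: 16.6
ee_pos: [554.9, 32.5, 173.6]
tcp_rot: [-0.001, 1.0, 0.006, 0.0]
ft_force: [-1.2, 4.6, -0.0]
finger_gap: 0.218
grip_force: 30.0
```

```bash
cat > arc.py <<'E'
from ball import *
import sys
s=tool()[0]; print(s['t'],s['ee_pos'].round(1),s['finger_gap']*94,s['grip_force'],s['ft_force'].round(1),s['ft_torque'].round(2))
q=E.T@(s['ee_pos']+[0,0,2]-c0)-[14,0,73]; print("k",np.arctan2(q[2],q[0])-np.arctan2(28,99),"r",np.hypot(q[0],q[2]))
for k in map(float,sys.argv[1:]): print(k,end=' '); goto(bp(k)-[0,0,2],Rg)
E
python3 arc.py 1.05 .75 .45
```

```text
16.6 [554.9  32.5 173.6] 20.525426399646516 30.00001609325409 [-1.2  4.6 -0. ] [ 1.14  0.45 -0.08]
k 1.1862613467572634 r 103.16730552672426
1.05 row [-0.11 -0.04 -0.01] [13.8  0.7  2.7]
0.75 row [-0.11 -0.04 -0.01] [42.1  0.7 14.6]
0.45 row [-0.11 -0.04 -0.01] [65.7  0.7 34.3]
```

>>> servo_tool(
  steps=[
    [0,0,0,7,-0.1,1.2,10],
    [0,0,0,14,-0.2,2.7,10],
    [0,0,0,21,-0.3,5,10],
    [0,0,0,28.5,-0.4,7.7,10],
    [0,0,0,35.5,-0.5,11,10],
    [0,0,0,42,-0.5,14.6,10],
    [0,0,0,48.3,-0.5,19,10],
    [0,0,0,54.5,-0.5,23.6,10],
    [0,0,0,60.3,-0.5,28.7,10],
    [0,0,0,65.7,-0.5,34.3,10],
  ],
)

```text
t: 17.6
ee_pos: [621.9, 31.9, 139.5]
tcp_rot: [0.0, 1.0, 0.006, 0.002]
ft_force: [3.3, 2.7, 4.9]
finger_gap: 0.217
grip_force: 30.0
```

```bash
python3 arc.py .3 .2 .1 .05 0 -.03
```

```text
17.6 [621.9  31.9 139.5] 20.35515258116417 30.00091552734375 [3.3 2.7 4.9] [ 0.65 -0.62 -0.04]
k 0.4441523032381233 r 103.9610285634845
0.3 row [ 0.04 -0.24 -0.06] [ 8.1 -0.9 12.6]
0.2 row [ 0.04 -0.24 -0.06] [13.2 -0.9 21.5]
0.1 row [ 0.04 -0.24 -0.06] [17.4 -0.9 30.9]
0.05 row [ 0.04 -0.24 -0.06] [19.2 -0.9 35.7]
0.0 row [ 0.04 -0.24 -0.06] [20.7 -0.9 40.6]
-0.03 row [ 0.04 -0.24 -0.06] [21.5 -0.9 43.6]
```

>>> servo_tool(
  steps=[
    [0,0,0,4,0,5.8,10],
    [0,0,0,8,0,12.6,10],
    [0,0,0,10.7,0,17,10],
    [0,0,0,13.2,0,21.5,10],
    [0,0,0,15.4,0,26,10],
    [0,0,0,17.4,0,30.9,10],
    [0,0,0,18.4,0,33.5,10],
    [0,0,0,19.2,0,35.7,10],
    [0,0,0,19.8,0,37.5,10],
    [0,0,0,20.2,0,39,10],
  ],
)

```text
t: 18.6
ee_pos: [641.3, 31.7, 100.1]
tcp_rot: [0.001, 1.0, 0.006, 0.002]
ft_force: [4.8, 1.3, 1.7]
finger_gap: 0.215
grip_force: 30.0
```

```bash
python3 arc.py 0 -.03
```

```text
18.6 [641.3  31.7 100.1] 20.17725819500393 30.00065803527832 [4.8 1.3 1.7] [ 0.4  -0.99  0.04]
k 0.014378391771794119 r 101.82750300189575
0.0 row [ 0.08 -0.18 -0.08] [ 1.4 -1.2  1.1]
-0.03 row [ 0.08 -0.18 -0.08] [ 2.2 -1.2  4.1]
```

>>> servo_tool(
  steps=[
    [0,0,0,0,0,0.5,10],
    [0,0,0,0,0,1,10],
    [0,0,0,0,0,1.5,10],
    [0,0,0,0,0,2,10],
    [0,0,0,0,0,2.3,10],
    [0,0,0,0,0,2.6,10],
    [0,0,0,0,0,2.8,10],
    [0,0,0,0,0,3,10],
    [0,0,0,0,0,3,10],
    [0,0,0,0,0,3,10],
  ],
)

```text
t: 19.6
ee_pos: [641.7, 31.7, 97.4]
tcp_rot: [0.001, 1.0, 0.006, 0.002]
ft_force: [5.3, 2.0, 2.4]
finger_gap: 0.217
grip_force: 30.0
```

```bash
python3 arc.py 0
```

```text
19.6 [641.7  31.7  97.4] 20.43956376952939 30.00054359436035 [5.3 2.  2.4] [ 0.41 -1.17 -0.03]
k -0.012540195124363218 r 101.49525654417339
0.0 row [ 0.08 -0.24 -0.08] [ 1.  -1.2 -1.6]
```

>>> servo_tool(
  steps=[
    [0,0,0,0,0,0.5,10],
    [0,0,0,0,0,1,10],
    [0,0,0,0,0,1.5,10],
    [0,0,0,0,0,2,10],
    [0,0,0,0,0,2.4,10],
    [0,0,0,0,0,2.8,10],
    [0,0,0,0,0,3.2,10],
    [0,0,0,0,0,3.6,10],
    [0,0,0,0,0,3.6,10],
    [0,0,0,0,0,3.6,10],
  ],
)

```text
t: 20.6
ee_pos: [642.0, 31.7, 95.1]
tcp_rot: [0.0, 1.0, 0.006, 0.002]
ft_force: [3.1, 2.0, 10.1]
finger_gap: 0.218
grip_force: 30.0
```

```bash
python3 arc.py 0
```

```text
20.6 [642.   31.7  95.1] 20.4778107569952 30.002010762691498 [ 3.1  2.  10.1] [ 0.52 -0.71 -0.01]
k -0.03519984635578011 r 101.17119698542473
0.0 row [ 0.05 -0.28 -0.07] [ 0.8 -1.3 -3.9]
```

>>> servo_tool(
  steps=[
    [0,0,0,0,0,0.3,10],
    [0,0,0,0,0,0.6,10],
    [0,0,0,0,0,0.9,10],
    [0,0,0,0,0,1.2,10],
    [0,0,0,0,0,1.5,10],
    [0,0,0,0,0,1.5,10],
    [0,0,0,0,0,1.5,10],
    [0,0,0,0,0,1.5,10],
    [0,0,0,0,0,1.5,10],
    [0,0,0,0,0,1.5,10],
  ],
)

```text
t: 21.6
ee_pos: [642.1, 31.7, 94.6]
tcp_rot: [0.0, 1.0, 0.006, 0.003]
ft_force: [0.9, 2.0, 15.8]
finger_gap: 0.221
grip_force: 30.0
```

>>> servo_tool(
  steps=[
    [0,0,0,0,0,0,25],
    [0,0,0,0,0,0,32],
    [0,0,0,0,0,0,40],
    [0,0,0,0,0,0,48],
    [0,0,0,0,0,0,50],
    [0,0,0,0,0,-4,50],
    [0,0,0,0,0,-15,50],
    [0,0,0,0,0,-35,50],
    [0,0,0,0,0,-60,50],
    [0,0,0,0,0,-85,50],
  ],
)

```text
t: 22.6
ee_pos: [639.5, 32.6, 178.6]
tcp_rot: [-0.0, 1.0, 0.006, 0.0]
ft_force: [0.8, -0.7, -0.3]
finger_gap: 0.537
grip_force: 0.0
```

```bash
python3 snap.py w7; cat > knob.py <<'E'
from place import *
def rk(th): 
    Q=R.from_euler('z',yaw+th).as_matrix(); return Q, np.c_[Q[:,0],-Q[:,1],-Q[:,2]]
def kp(th,z): return c0+rk(th)[0]@np.array([-85,0,0])+[0,0,z]
E
python3 - <<'E'
from knob import *
goto(kp(0,150),rk(0)[1])
E
```

```text
22.6 [639.5  32.6 178.6] [[ 1.     0.012  0.   ]
 [ 0.012 -1.     0.   ]
 [ 0.    -0.    -1.   ]] [-0.49  0.76  0.71  1.6  -0.57  0.99 -1.16] 0.4605381738768395
row [-0.01 -0.42 -0.07] [-197.7   -0.8   31.6]
```

View pics/w7.png

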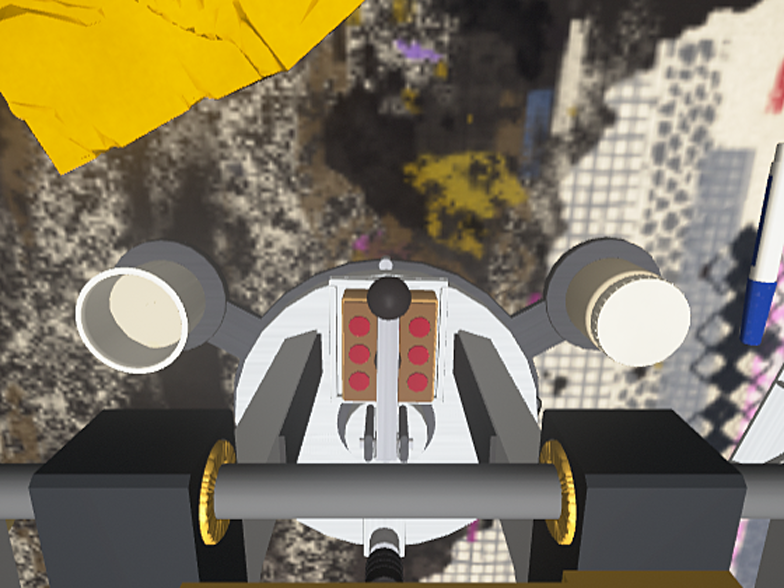

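The clamp is folded onto the block: ball at (388,298), foot under the bar at about (388,358), block still seated, tub at (135,320). Now on to the knob.

>>> servo_tool(
  steps=[
    [0,0,0,-15,0,-5,55],
    [0,0,0,-40,0,-8,60],
    [0,-0.1,0,-65,-0.2,-8,60],
    [0,-0.2,0,-90,-0.4,-8,60],
    [0,-0.3,0,-115,-0.5,-5,60],
    [0,-0.4,0,-140,-0.6,0,60],
    [0,-0.4,0,-165,-0.7,10,60],
    [0,-0.4,0,-185,-0.8,20,60],
    [0,-0.4,0,-197.7,-0.8,31,60],
    [0,-0.4,0,-197.7,-0.8,31,60],
  ],
)

```text
t: 23.65
ee_pos: [439.5, 31.4, 145.7]
tcp_rot: [-0.001, 1.0, 0.006, -0.005]
ft_force: [0.0, -0.0, -0.3]
finger_gap: 0.64
grip_force: 0.0
```

```bash
python3 - <<'E'
from knob import *
goto(kp(0,76),rk(0)[1]); print(tool()[0]['qpos'].round(2))
c=cam("wrist"); im=vision.read_camera("wrist"); u=proj(c,kp(0,84))[0]; print("pred",u)
g=im.max(2); cv2.imwrite("pics/w8_raw.png",im[:,:,::-1])
x,y=u.round().astype(int); m=(g<90).astype(np.uint8)[y-25:y+26,x-45:x+46]
print('\n'.join(''.join('#' if v else '.' for v in r[::2]) for r in m[::3]))
E
```

```text
row [-0.09  0.58 -0.09] [ 5.9  1.1 69.7]
[-0.6   0.56  0.69  2.16 -0.61  0.63 -1.03]
pred [278.50161826 216.13254483]
................#..######.....................
...............############...................
..............##############..................
.............################.................
............##################................
............##################................
............##################...............#
............##################..........######
.....####...##################....############
.....#########################################
...###########################################
...###########################################
##############################################
###..#########################################
##############################################
##############################################
.#.....#######################################
```

```bash
python3 - <<'E'
from knob import *
for i in range(2):
    s=tool()[0]; c=cam("wrist"); im=vision.read_camera("wrist"); u=proj(c,kp(0,84))[0]; print(s['ee_pos'].round(2),np.abs(s['qd']).max().round(3),"pred",u)
    g=im.max(2); y0=int(u[1])
    for y in range(y0-22,y0+3,4):
        row=g[y,240:320]<90; k=np.where(row)[0]; j=38; a=b=j
        while row[a-1]: a-=1
        while row[b+1]: b+=1
        print(y,a+240,b+240,end='; ')
    print()
goto(kp(0,76),rk(0)[1])
E
```

```text
[441.58  31.25 146.36] 0.051 pred [278.1460842  219.16573522]
197 263 287; 201 260 289; 205 258 291; 209 258 292; 213 257 292; 217 257 292; Traceback (most recent call last):
  File "<stdin>", line 8, in <module>
IndexError: index 80 is out of bounds for axis 0 with size 80
```

>>> servo_tool(
  steps=[
    [0,0.2,0,1,0,8,55],
    [0,0.3,0,2,0,20,52],
    [0,0.3,0,3,0,35,52],
    [0,0.3,0,3.5,0,50,52],
    [0,0.3,0,3.5,0,60,52],
    [0,0.3,0,3.5,0,66,52],
    [0,0.3,0,3.5,0,69,52],
    [0,0.3,0,3.5,0,69,52],
    [0,0.3,0,3.5,0,69,52],
    [0,0.3,0,3.5,0,69,45],
  ],
)

```text
t: 24.75
ee_pos: [445.1, 31.3, 77.3]
tcp_rot: [-0.0, 1.0, 0.006, -0.001]
ft_force: [-0.1, -0.8, 0.1]
finger_gap: 0.502
grip_force: 0.0
```

```bash
python3 - <<'E'
from knob import *
s=tool()[0];print(s['t'],s['ee_pos'].round(1),s['ft_force'],s['finger_gap']*94); goto(kp(0,76),rk(0)[1]); print(tool()[0]['qpos'].round(2))
E
```

```text
24.75 [445.1  31.3  77.3] [-0.08409754 -0.80124478  0.13245664] 47.214001009926754
row [-0.04  0.07 -0.05] [-0.4  0.9  1.3]
[-0.48  0.67  0.52  2.21 -0.77  0.45 -0.9 ]
```

Good. Close on the knob (1 mm lower), then lift.

>>> servo_tool(
  steps=[
    [0,0,0,0,0,1,35],
    [0,0,0,0,0,1,25],
    [0,0,0,0,0,1,12],
    [0,0,0,0,0,1,12],
    [0,0,0,0,0,1,12],
    [0,0,0,0,0,1,12],
    [0,0,0,0,0,1,12],
    [0,0,0,0,0,1,12],
    [0,0,0,0,0,1,12],
    [0,0,0,0,0,1,12],
  ],
)

```text
t: 25.75
ee_pos: [444.7, 31.4, 76.0]
tcp_rot: [-0.0, 1.0, 0.006, -0.001]
ft_force: [-1.4, 0.8, 3.4]
finger_gap: 0.249
grip_force: 30.0
```

>>> servo_tool(
  steps=[
    [0,0,0,0,0,-2,12],
    [0,0,0,0,0,-4,12],
    [0,0,0,0,0,-6,12],
    [0,0,0,0,0,-8,12],
    [0,0,0,0,0,-10,12],
    [0,0,0,0,0,-12,12],
    [0,0,0,0,0,-14,12],
    [0,0,0,0,0,-16,12],
    [0,0,0,0,0,-16.5,12],
    [0,0,0,0,0,-16.5,12],
  ],
)

```text
t: 26.75
ee_pos: [444.7, 31.3, 92.5]
tcp_rot: [-0.0, 1.0, 0.006, -0.001]
ft_force: [-0.1, 1.7, -7.3]
finger_gap: 0.246
grip_force: 30.0
```

```bash
cat > sw.py <<'E'
from knob import *
import sys
s,A=tool(); T=s['ee_pos']; q=E.T@(T-c0); th=np.arctan2(-q[1],-q[0]); print(s['t'],T.round(1),s['ft_force'].round(1),s['finger_gap']*94,s['qpos'].round(2)); print("th",th.round(4),"r",np.hypot(q[0],q[1]).round(1))
t0=float(sys.argv[1]); p0=kp(t0,0)
for k in map(float,sys.argv[2:]): # relative arc rows from commanded pose assumed at t0
    print(round(np.degrees(k-t0),2),((kp(k,0)-p0)@rk(t0)[1]).round(1))
E
python3 sw.py 0 .105 .21 .315 .42 .525 
```

```text
26.75 [444.7  31.3  92.5] [-0.1  1.7 -7.3] 23.09750382772238 [-0.51  0.65  0.56  2.2  -0.74  0.49 -0.93]
th -0.0108 r 85.0
6.02 [0.5 8.9 0. ]
12.03 [ 1.9 17.7  0. ]
18.05 [ 4.2 26.3  0. ]
24.06 [ 7.4 34.7  0. ]
30.08 [11.4 42.6  0. ]
```

>>> servo_tool(
  steps=[
    [0,0,-3,0.1,4.4,0,12],
    [0,0,-6,0.5,8.9,0,12],
    [0,0,-9,1,13.3,0,12],
    [0,0,-12,1.9,17.7,0,12],
    [0,0,-15,2.9,22,0,12],
    [0,0,-18,4.2,26.3,0,12],
    [0,0,-21,5.6,30.5,0,12],
    [0,0,-24,7.4,34.6,0,12],
    [0,0,-27,9.3,38.6,0,12],
    [0,0,-30,11.4,42.5,0,12],
  ],
)

```text
t: 27.75
ee_pos: [456.6, -11.3, 92.3]
tcp_rot: [-0.001, 0.964, 0.265, -0.001]
ft_force: [0.5, 0.8, -6.9]
finger_gap: 0.25
grip_force: 30.0
```

```bash
python3 sw.py 0.5136; python3 - <<'E'
from knob import *
goto([487.4,-42.2,93],rk(1.0365)[1])
E
```

```text
27.75 [456.6 -11.3  92.3] [ 0.5  0.8 -6.9] 23.545070270616243 [-0.32  0.62  0.41  2.17 -0.55  0.46 -0.5 ]
th 0.5163 r 84.7
row [ -0.12   0.08 -29.34] [10.6 42.3 -0.8]
```

>>> servo_tool(
  steps=[
    [0,0,-3,0.1,4.4,0,12],
    [0,0,-6,0.5,8.9,0,12],
    [0,0,-9,1,13.3,0,12],
    [0,0,-12,1.9,17.7,0,12],
    [0,0,-15,2.9,22,0,12],
    [0,0,-18,4.2,26.3,0,12],
    [0,0,-21,5.6,30.5,0,12],
    [0,0,-24,7.4,34.6,0,12],
    [0,0,-27,9.3,38.6,0,12],
    [0,0,-30,11.4,42.5,0,12],
  ],
)

```text
t: 28.75
ee_pos: [487.9, -42.0, 92.0]
tcp_rot: [-0.001, 0.863, 0.506, -0.001]
ft_force: [0.6, 2.1, -8.4]
finger_gap: 0.246
grip_force: 30.0
```

>>> servo_tool(
  steps=[
    [0,0,0,0,0,0,12],
    [0,0,0,0,0,0,12],
    [0,0,0,0,0,0,12],
    [0,0,0,0,0,0,12],
    [0,0,0,0,0,0,12],
    [0,0,0,0,0,0,12],
    [0,0,0,0,0,0,12],
    [0,0,0,0,0,0,12],
    [0,0,0,0,0,0,12],
    [0,0,0,0,0,0,12],
  ],
)

```text
t: 29.75
ee_pos: [488.1, -42.0, 92.3]
tcp_rot: [-0.001, 0.863, 0.505, -0.001]
ft_force: [0.3, -1.1, -7.4]
finger_gap: 0.25
grip_force: 30.0
```

```bash
python3 sw.py 1.0365; python3 - <<'E'
from knob import *
goto([487.4,-42.2,93],rk(1.0365)[1])
E
```

```text
29.75 [488.1 -42.   92.3] [ 0.3 -1.1 -7.4] 23.497785477427538 [-0.16  0.63  0.28  2.08 -0.36  0.48 -0.12]
th 1.0423 r 84.4
row [-0.12  0.04  0.55] [-0.5 -0.5 -0.7]
```

>>> servo_tool(
  steps=[
    [0,0,0.3,-0.2,-0.4,0,12],
    [0,0,0.3,-0.2,-0.4,1,12],
    [0,0,0.3,-0.2,-0.4,2.5,12],
    [0,0,0.3,-0.2,-0.4,4,12],
    [0,0,0.3,-0.2,-0.4,5,12],
    [0,0,0.3,-0.2,-0.4,6,12],
    [0,0,0.3,-0.2,-0.4,7,12],
    [0,0,0.3,-0.2,-0.4,8,12],
    [0,0,0.3,-0.2,-0.4,8,12],
    [0,0,0.3,-0.2,-0.4,8,12],
  ],
)

```text
t: 30.75
ee_pos: [487.7, -41.8, 84.3]
tcp_rot: [-0.001, 0.864, 0.503, -0.001]
ft_force: [0.4, 0.1, -7.8]
finger_gap: 0.249
grip_force: 30.0
```

The pin has entered the hole: lift is about 8 mm and the spring still pulls down. I'll lower it the rest of the way and release.

>>> servo_tool(
  steps=[
    [0,0,0,0,0,1,12],
    [0,0,0,0,0,2,12],
    [0,0,0,0,0,3,12],
    [0,0,0,0,0,4,12],
    [0,0,0,0,0,5,12],
    [0,0,0,0,0,6,12],
    [0,0,0,0,0,7,12],
    [0,0,0,0,0,7.8,12],
    [0,0,0,0,0,8,12],
    [0,0,0,0,0,8,12],
  ],
)

```text
t: 31.75
ee_pos: [487.7, -41.8, 76.3]
tcp_rot: [-0.001, 0.864, 0.503, -0.001]
ft_force: [-0.3, 0.9, -4.6]
finger_gap: 0.248
grip_force: 30.0
```

>>> servo_tool(
  steps=[
    [0,0,0,0,0,0,25],
    [0,0,0,0,0,0,32],
    [0,0,0,0,0,0,40],
    [0,0,0,0,0,0,48],
    [0,0,0,0,0,0,52],
    [0,0,0,0,0,0,52],
    [0,0,0,0,0,-5,52],
    [0,0,0,0,0,-20,52],
    [0,0,0,0,0,-45,52],
    [0,0,0,0,0,-80,52],
  ],
)

```text
t: 32.75
ee_pos: [486.7, -41.8, 156.5]
tcp_rot: [-0.001, 0.864, 0.503, -0.002]
ft_force: [1.3, 0.4, 0.7]
finger_gap: 0.551
grip_force: 0.0
```

>>> servo_tool(
  steps=[
    [0,0,0,-10,0,-20,52],
    [0,0,0,-20,0,-40,52],
    [0,0,0,-30,0,-60,52],
    [0,0,0,-30,0,-80,52],
    [0,0,0,-30,0,-100,52],
    [0,0,0,-30,0,-110,52],
    [0,0,0,-30,0,-110,52],
    [0,0,0,-30,0,-110,52],
    [0,0,0,-30,0,-110,52],
    [0,0,0,-30,0,-110,52],
  ],
)

```text
t: 33.75
ee_pos: [472.7, -67.9, 265.5]
tcp_rot: [-0.001, 0.864, 0.503, -0.002]
ft_force: [-0.5, 1.1, 0.4]
finger_gap: 0.554
grip_force: 0.0
```

```bash
python3 snap.py w9; python3 - <<'E'
from h import *
im=vision.read_camera("scene")
cv2.imwrite("pics/scene9_raw.png",im[:,:,::-1])
a=cv2.resize(im[145:265,175:395,::-1],None,fx=3.6,fy=3.6,interpolation=cv2.INTER_CUBIC)[:,:792]
b=cv2.imread("pics/w9_raw.png"); b=cv2.resize(b,(224,168))
cv2.imwrite("pics/fin.png",np.vstack([a,np.hstack([b,np.zeros((168,568,3),np.uint8)])]))
E
```

```text
33.75 [472.7 -67.9 265.5] [[ 0.494  0.869 -0.004]
 [ 0.869 -0.494  0.   ]
 [-0.002 -0.004 -1.   ]] [-0.24  0.35  0.44  1.93 -0.19  0.9  -0.22] 0.006183499044848115
```

View pics/fin.png

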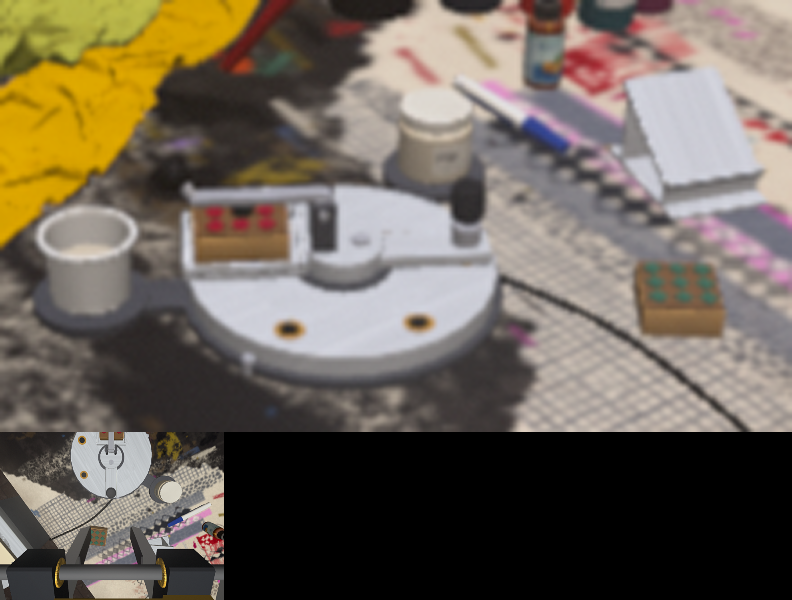

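```bash
python3 - <<'E'
from ball import *
c=cam("scene"); f=lambda X:((proj(c,X)[0]-[175,145])*3.6).round(1)
im=cv2.imread("pics/scene9_raw.png").max(2); im0=cv2.imread("pics/scene_raw.png").max(2)
for n,I,k in(("now",im,[487.6,-42,0]),("start",im0,[444.7,31.4,0])):
    x=int(round(proj(c,np.array(k)+[0,0,71])[0][0])); y=proj(c,np.array(k)+[0,0,71])[0][1]
    for z in(84,58): print(n,z,proj(c,np.array(k)+[0,0,z])[0].round(1))
    print(x,list(enumerate(I[int(y)-12:int(y)+16,x],int(y)-12)))
Q=R.from_euler('z',1.05).as_matrix()
for kk in(0,.05): a=np.arctan2(28,99)+kk; print("ball",kk,f(c0+Q@[14+102.9*np.cos(a),0,73+102.9*np.sin(a)]))
u=proj(c,c0+Q@[113,0,101])[0].astype(int); print(u); print(im[u[1]-8:u[1]+9,u[0]-8:u[0]+9:2])
E
```

```text
now 84 [304.7 195.8]
now 58 [304.2 204.9]
304 [(188, np.uint8(137)), (189, np.uint8(133)), (190, np.uint8(129)), (191, np.uint8(124)), (192, np.uint8(115)), (193, np.uint8(97)), (194, np.uint8(72)), (195, np.uint8(56)), (196, np.uint8(54)), (197, np.uint8(54)), (198, np.uint8(55)), (199, np.uint8(49)), (200, np.uint8(48)), (201, np.uint8(50)), (202, np.uint8(49)), (203, np.uint8(50)), (204, np.uint8(49)), (205, np.uint8(46)), (206, np.uint8(58)), (207, np.uint8(114)), (208, np.uint8(163)), (209, np.uint8(139)), (210, np.uint8(120)), (211, np.uint8(116)), (212, np.uint8(118)), (213, np.uint8(141)), (214, np.uint8(193)), (215, np.uint8(193))]
start 84 [291.4 213. ]
start 58 [291.1 222.4]
291 [(205, np.uint8(211)), (206, np.uint8(212)), (207, np.uint8(213)), (208, np.uint8(213)), (209, np.uint8(213)), (210, np.uint8(200)), (211, np.uint8(135)), (212, np.uint8(69)), (213, np.uint8(50)), (214, np.uint8(52)), (215, np.uint8(53)), (216, np.uint8(50)), (217, np.uint8(47)), (218, np.uint8(45)), (219, np.uint8(46)), (220, np.uint8(46)), (221, np.uint8(45)), (222, np.uint8(45)), (223, np.uint8(
[... 221 characters left out ...]
4]
ball 0.05 [174.  165.9]
[222 192]
[[ 91  73  82  85  89 117 127 111  95]
 [ 88  82  87 104 117 124 127 108  89]
 [ 86  78  92 111 112 102 110 105  80]
 [ 90  63  79  96  86  73  88  92  73]
 [ 91  57  59  71  59  48  65  84  72]
 [ 87  69  51  51  45  42  55  79  72]
 [ 91  83  56  43  44  43  52  75  70]
 [ 88  82  54  41  49  46  45  60  55]
 [ 79  69  41  38  44  43  38  44  41]
 [ 69  54  33  36  41  40  36  40  40]
 [ 61  45  34  32  39  35  34  40  41]
 [ 56  42  34  31  34  33  60  56  38]
 [ 56  42  35  31  31  34 109  92  42]
 [ 59  46  38  34  31  41 129 130  88]
 [ 64  48  43  37  38  44 116 156 158]
 [ 66  51  47  43  40  43  90 153 175]
 [ 68  58  61  52  51  54  68 142 155]]
```

```bash
python3 -c "
from rig import r
print(r.job_done())"
```

```text
the job is handed in; nothing more can be done
None
```

The job is handed in at about 34 s: the block lies flat in the tray with the clamp foot resting on it, the head points at the open tub, and the plunger is fully home in the hole there.

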